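# Clamp the label dispenser to the storeroom bench

### The job

Clamp the label dispenser to the bench: turn the bar knob of the hold-down clamp that stands over the dispenser's base clockwise (seen from above) until the clamp's pad just touches the base, which is when the bar lies in line with the clamp's arm, then add one eighth of a turn (45 degrees) and no more. Do not shift the dispenser, and leave the other clamp, already tight on the bin rack, as it is.

Things in the scene. Friction and masses are not known exactly. Their poses are not given: they have to be found in the camera images.
- clamp: Fixed bare-metal hold-down clamp over the dispenser's base (an identical one holds the bin rack). Origin: bench level, under its vertical screw. x: along its arm, from column (x = -78 mm, robot's side) to screw; arm and boss top 79 mm up. On the screw axis: black knob, an upright grip bar 60 long, 14 thick, spanning 94 to 128 mm above the bench; it keeps this height. Pad radius 14 mm.
- clamp_knob (a joint): That clamp's knob angle in rad, growing clockwise from above: the bar lies along the clamp's x axis turned clockwise by it. 0: bar in line with the arm, pad just touching the base. Starts at -0.65 to -0.35. Each rad lowers the sprung pad 3 mm (spring 8 N/mm). Turns stiffly (0.12 N m, about 0.05 more when tight), stays where left; stops at -0.9 and 1.5. An eighth turn is 0.785.
- label_dispenser: Loose grey label dispenser, 0.8 kg, white 68 mm label roll between two cheeks; 200 mm long, 90 wide, 90 tall. Base plate 10 mm thick, with a 50 mm wide tongue along -x (to 115 mm from the origin) that lies under the clamp's pad. Origin: underside of the base, about 90 mm from the screw axis along the clamp's x; z up.
- other_knob (a joint): Angle in rad, counted the same way, of the knob of the other, identical clamp, which is already tight (0.65 to 0.8) on the base of the rack with two white bins. Leave it alone.

How it is judged:
By the outcome, as a careful person would: the job done as asked, in the order asked, and still so for the second after the job is handed in, with the robot touching nothing.
It also fails if it takes over 29 s, if anything falls off the work surface, if the arm or the gripper's body presses on something with over 40 N, if the wrist force passes 120 N, or if a joint passes its speed limit or range.

### The arm

A 6-joint arm with a two-finger parallel gripper is mounted at the origin on the work surface. World frame = base frame: x ahead of the robot, y to its left, z up, the work surface at z = 0. Lengths are in m, angles in rad, forces in N, time in s.
With the tool pointing down it reaches from about 0.225 to 0.875 m from the base axis. Payload 3.4 kg.
Tool frame: the origin (TCP) lies midway between the tips of the shut fingers; the grasp point (between the pads) lies 19 mm behind it; z points along the fingers, y is the line along which they close (so a half turn about z gives the same grasp; the last joint's range is limited). The gripper opens to 85 mm and grips with 20 to 120 N. Pads are 22 mm wide; open, the fingers measure 114 mm over their backs; the gripper's body (76 mm by 85 mm) begins 54 mm behind the grasp point. The pads swing forward as they close: fully open they stand 13 mm farther back than shut.
Start: joints at [1.144, 0.276, 1.505, -0, 1.361, -0.121], TCP at [0.173, 0.548, 0.196] pointing down, gripper open.
Joint ranges: [-2.89, 2.89], [-0.75, 2.08], [0.22, 2.7], [-1.18, 4.32], [0.11, 2.71], [-2.7, 2.7]. Speed limits (rad/s): [2.57, 2.57, 3.14, 3.14, 3.14, 3.14].

### API

Orientations are given as a unit quaternion [w, x, y, z].
In Python, from rig import * gives the robot as it stands.
- The arm moves only by the tool apply_moves, never from a script. Its argument "steps" is one flat list of numbers, 4 for each row, row after row: the shift along the world's x, y, z in cm, then the turn about the world's z in degrees. A call has 1 to 8 rows; each row is the pose to reach, as a shift and turn from the pose commanded when the call began; what a row does not reach only later rows make up. A row lasts 1/12 s, in which the tool goes at most 41.7 mm and 7.16 degrees, less where a joint would pass 70% of its speed; a pose out of reach is approached as far as the arm can. A call with a gripper value outside its range is refused whole. "jaw" is the closure in counts, from 0 (fully open) to 255 (shut), set as the call begins (left out, the last holds). The fingers move at their own pace and stop on an object; "newtons" is the grip in N (left out, the last holds). Time passes only in rows, so rows that repeat a pose let the fingers close. It gives the time, the measured TCP pose, the force, the opening and the grip force at its end, in the units of the state.
- get_state(): the state, without advancing time (a new reading comes with each control period).
- get_image(name): name is "side" or "top" or "wrist"; returns the picture (420x560x3 uint8, red, green, blue); there is no depth.
- calibration(name): a dict with "fx", "fy", "cx", "cy" (pixels), "xyz" and "rotation" of the camera in the world. Camera axes: x right, y up, looking along -z (the intrinsics and any distortion apply to the point x, -y, -z); pixel columns grow to the right and rows downward; lengths in m; the calibration is good to about 2 mm. A picture is of the moment at which its call begins: read the wrist's pose just before it. calibration takes no time and is no camera call; for the wrist camera it gives the pose at the moment of the call.
- sign_off(): hands the job in; it is judged then, once.
The state is a dict: "clock": time; "qpos": joint angles; "qd": joint speeds; "effort": joint torques, N m; "position": TCP position; "ee_rot": TCP orientation; "contact_force": force on the tool from outside, world axes, zero at the start; "moment": the same for the moment, N m; "width": finger opening in m; "gripper_force": force on a finger pad.
Only numpy, scipy, OpenCV 4.12 (cv2) and the standard library are available. Lean on these libraries where they do the work, as an engineer would, in place of code of your own. Each camera call takes 0.05 s, during which the arm holds its last target. There are 200 camera calls.

## Working session

There is one attempt and no reset: what is moved stays moved. The work goes in short steps, Python scripts to look and compute and a tool call to move; the robot and the scene stay as the last step left them, time stands still between calls to the robot, and variables do not carry over. Pictures are saved under pics/ and viewed, at most 12 in all, crops included, and the job is handed in when it is done.

Besides the shell and the picture viewer there is one more tool, called after "Emit:" as name(argument=value, ...), one argument or row to a line, values as JSON. apply_moves: Moves the arm, as the interface text tells. Its arguments: {"type":"object","properties":{"steps":{"type":"array","items":{"type":"number"}},"jaw":{"type":"number"},"newtons":{"type":"number"}},"required":["steps"]}

```bash
mkdir -p pics
python3 - <<'E'
from rig import *
import cv2
s=get_state();print({k:s[k] for k in('clock','position','ee_rot','width','contact_force')})
for n in('top','side'):
    im=get_image(n);cv2.imwrite(f'pics/{n}0.png',im[:,:,::-1]);c=calibration(n);print(n,c)
E
```

```text
{'clock': 0.0, 'position': array([0.1728504 , 0.54779797, 0.19463725]), 'ee_rot': array([-2.45659487e-04,  1.52278703e-01,  9.88337176e-01, -8.73477626e-04]), 'width': 0.0853357884901869, 'contact_force': array([-0.17025125, -0.33567338,  1.21794829])}
top {'fx': 391.26447468496457, 'fy': 391.26447468496457, 'cx': 281.1210006872249, 'cy': 211.1941006479354, 'xyz': array([ 0.41635706, -0.01042286,  0.75819399]), 'rotation': array([ 0.75341374,  0.08225251, -0.07152953, -0.64844876])}
side {'fx': 443.2331058276119, 'fy': 443.2331058276119, 'cx': 290.08078085442617, 'cy': 216.89471470852496, 'xyz': array([0.40916751, 0.61210667, 0.51739901]), 'rotation': array([-0.10834855, -0.07264631,  0.47278629,  0.87146786])}
```

View pics/top0.png

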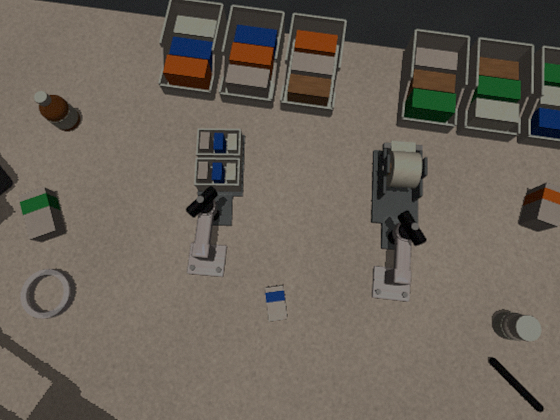

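View pics/side0.png

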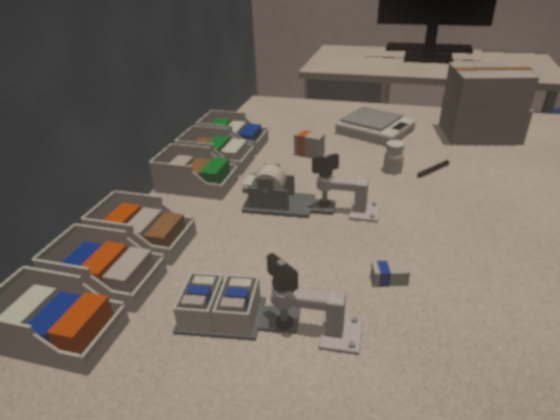

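The top view shows the dispenser clamp at right: its black knob is near (411,228) and its arm runs from (391,285) to (404,235). The other clamp is at left, with its knob near (202,202). Next I'll measure the knob axis and the bar and arm directions.

```bash
cat > h.py <<'E'
from rig import *
import cv2, numpy as np
from scipy.spatial.transform import Rotation as R
def rot(q): return R.from_quat(np.roll(q,-1)).as_matrix()
def ray(c,u,v):
    d=rot(c['rotation'])@np.array([(u-c['cx'])/c['fx'],-(v-c['cy'])/c['fy'],-1.]);return d
def onz(c,u,v,z):
    d=ray(c,u,v);return c['xyz']+d*(z-c['xyz'][2])/d[2]
def proj(c,p):
    q=rot(c['rotation']).T@(np.array(p)-c['xyz']);return np.array([c['cx']+c['fx']*q[0]/-q[2],c['cy']-c['fy']*q[1]/-q[2]])
E
python3 - <<'E'
from h import *
c=calibration('top');print({k:c[k] for k in c if k not in('fx','fy','cx','cy')})
im=cv2.imread('pics/top0.png')
m=(im.max(2)<40).astype(np.uint8);m[:190]=0;m[260:]=0;m[:,:385]=0;m[:,440:]=0
n,l,st,ce=cv2.connectedComponentsWithStats(m)
i=1+st[1:,4].argmax();print(st[i],ce[i])
ct=cv2.findContours((l==i).astype(np.uint8),0,2)[0][0]
r=cv2.minAreaRect(ct);print(r);print([onz(c,*p,.128).round(4) for p in cv2.boxPoints(r)])
# base plate bolts / plate
for p in[(376,296),(409,299),(411,268),(379,266)]:print(p,onz(c,*p,.005).round(4))
print('arm',[onz(c,u,v,.079).round(4) for u,v in[(394,280),(410,282),(396,245),(411,247)]])
cv2.imwrite('pics/crop.png',cv2.resize(im[190:310,360:450],None,fx=5,fy=5,interpolation=2)[:600])
E
```

```text
{'xyz': array([ 0.41635706, -0.01042286,  0.75819399]), 'rotation': array([ 0.75341374,  0.08225251, -0.07152953, -0.64844876])}
[398 211  28  34 504] [409.46626984 228.75595238]
((408.31475830078125, 229.6622772216797), (36.0350456237793, 19.758543014526367), 58.24052047729492)
[array([ 0.5677, -0.1699,  0.128 ]), array([ 0.5893, -0.1958,  0.128 ]), array([ 0.5429, -0.2304,  0.128 ]), array([ 0.5219, -0.2047,  0.128 ])]
(376, 296) [ 0.4468 -0.1873  0.005 ]
(409, 299) [ 0.4505 -0.2491  0.005 ]
(411, 268) [ 0.5088 -0.2483  0.005 ]
(379, 266) [ 0.5035 -0.1875  0.005 ]
arm [array([ 0.475 , -0.1978,  0.079 ]), array([ 0.4758, -0.2251,  0.079 ]), array([ 0.5357, -0.196 ,  0.079 ]), array([ 0.5361, -0.2222,  0.079 ])]
```

View pics/crop.png

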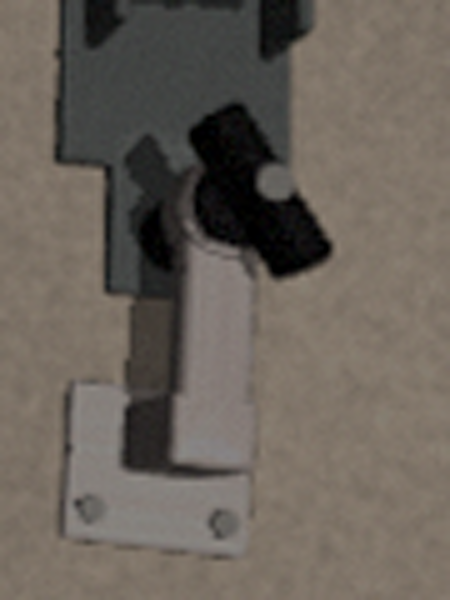

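Run:
```python
from h import *
c=calibration('top')
f=lambda x,y,z:onz(c,360+x/5,190+y/5,z)
print('dot',f(275,182,.128),f(275,182,.134))
P=[f(*p,.128) for p in[(215,118),(303,262),(240,103),(330,250),(190,130),(278,278)]]
print('centre',(P[2]+P[3]+P[4]+P[5])/4)
for a,b in((0,1),(2,3),(4,5)):
    d=P[b]-P[a];print(np.linalg.norm(d),np.degrees(np.arctan2(d[1],d[0])))
for a,b in(((186,390),(186,260)),((250,390),(257,265))):
    d=f(*b,.079)-f(*a,.079);print('arm',np.degrees(np.arctan2(d[1],d[0])),f(*a,.079),f(*b,.079))
s=get_state();print(R.from_quat(np.roll(s['ee_rot'],-1)).as_matrix().round(3))
w=calibration('wrist');print(w, rot(w['rotation']).round(2))
```

```text
dot [ 0.56224212 -0.21072272  0.128     ] [ 0.56085317 -0.20881569  0.134     ]
centre [ 0.55894073 -0.20579372  0.128     ]
0.05407237153363689 -143.51238325152337
0.05530655362338551 -143.63190537604757
0.055113366635766006 -144.0790191767205
arm 4.877362638509502 [ 0.49621737 -0.20144705  0.079     ] [ 0.54125268 -0.19760409  0.079     ]
arm 1.2709661728466506 [ 0.49950234 -0.22326608  0.079     ] [ 0.54319323 -0.22229674  0.079     ]
[[-0.954  0.301 -0.001]
 [ 0.301  0.954 -0.002]
 [ 0.    -0.002 -1.   ]]
{'fx': 365.7443273775434, 'fy': 365.7443273775434, 'cx': 281.7597914315841, 'cy': 209.53297712876915, 'xyz': array([0.09506477, 0.57398005, 0.37368115]), 'rotation': array([ 0.79585083, -0.130058  , -0.09373322,  0.58388394])} [[ 0.3  -0.9  -0.3 ]
 [ 0.95  0.28  0.1 ]
 [-0.   -0.32  0.95]]
```

Knob centre is about (0.559,-0.206). The bar points at about 36° and the arm's yaw is about 2°, so the knob sits near -0.6 rad, which is in the stated range. I'll move above it with tool y along the bar's normal (turn -126°).

Emit:
apply_moves(
  steps=[1.6,-3.15,0,-5.25,3.2,-6.3,0,-10.5,4.8,-9.45,0,-15.75,6.4,-12.6,0,-21,8,-15.75,0,-26.25,9.6,-18.9,0,-31.5,11.2,-22.05,0,-36.75,12.8,-25.2,0,-42],
  jaw=0,
  newtons=60,
)

```text
clock: 0.77
position: [0.3012, 0.2946, 0.1953]
ee_rot: [-0.0, 0.498, 0.867, -0.0]
contact_force: [0.8, -0.6, 0.3]
width: 0.0852
gripper_force: 0.0
```

Emit:
apply_moves(
  steps=[1.6,-3.15,0,-5.25,3.2,-6.3,0,-10.5,4.8,-9.45,0,-15.75,6.4,-12.6,0,-21,8,-15.75,0,-26.25,9.6,-18.9,0,-31.5,11.2,-22.05,0,-36.75,12.8,-25.2,0,-42],
)

```text
clock: 1.43
position: [0.4292, 0.0426, 0.1953]
ee_rot: [-0.0, 0.776, 0.631, -0.0]
contact_force: [1.3, 0.2, -0.2]
width: 0.0857
gripper_force: 0.0
```

Emit:
apply_moves(
  steps=[1.6,-3.15,0,-5.25,3.2,-6.3,0,-10.5,4.8,-9.45,0,-15.75,6.4,-12.6,0,-21,8,-15.75,0,-26.25,9.6,-18.9,0,-31.5,12.8,-25.2,0,-38.6,12.8,-25.2,0,-42],
)

```text
clock: 2.1
position: [0.5582, -0.2109, 0.1948]
ee_rot: [0.001, 0.951, 0.31, -0.0]
contact_force: [0.1, -0.5, 0.6]
width: 0.0854
gripper_force: 0.0
```

Run:
```python
from h import *
c=calibration('wrist');im=get_image('wrist');s=get_state()
print(s['clock'],s['position'],rot(s['ee_rot']).round(3)[:,1],s['qpos'],s['qd'].round(3))
np.save('wc.npy',c,allow_pickle=True);cv2.imwrite('pics/w1.png',im[:,:,::-1])
print(proj(c,[.559,-.206,.128]))
```

```text
2.15 [ 0.56089896 -0.21599603  0.19430708] [ 0.587 -0.809  0.007] [-0.48058388  0.31292939  1.45403956 -0.00414888  1.36933932  0.46310636] [ 0.041 -0.04   0.074  0.024  0.004 -0.076]
[278.21696563 204.29132816]
```

View pics/w1.png

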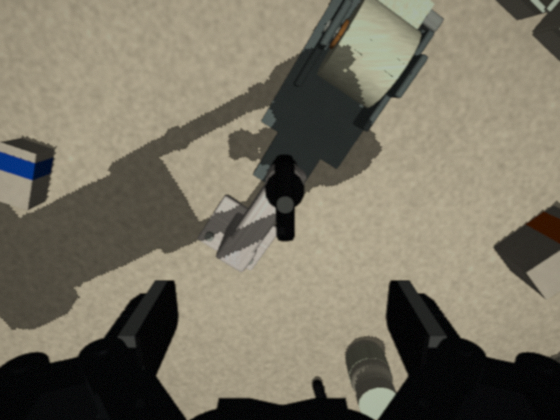

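The wrist view shows the bar running from about (286,158) to (286,240), near vertical, with the screw dot at (285,205) and the fingers spread to either side. The arm was still settling, so I'll take another picture and measure by mask.

Run:
```python
from h import *
get_image('wrist')
s=get_state();c=calibration('wrist');im=get_image('wrist')[:,:,::-1].copy()
print(s['clock'],s['position'],np.degrees(np.arctan2(*rot(s['ee_rot'])[:2,1][::-1])),s['qd'].round(3))
cr=im[120:290,180:340];cv2.imwrite('pics/w2.png',cv2.resize(cr,None,fx=3.5,fy=3.5,interpolation=2))
g=im.max(2);m=(g<34).astype(np.uint8);m[:135]=0;m[265:]=0;m[:,:250]=0;m[:,320:]=0
for v in range(150,262,6):
    x=np.flatnonzero(m[v]);print(v,x.min() if len(x) else 0,x.max() if len(x) else 0,end=' | ')
import pickle;pickle.dump((c,im),open('w2.pkl','wb'))
```

```text
2.2 [ 0.55889471 -0.21230805  0.19413195] -53.787192600597656 [ 0.045 -0.045  0.073  0.045  0.055 -0.023]
150 0 0 | 156 274 290 | 162 270 294 | 168 272 291 | 174 272 292 | 180 266 298 | 186 263 301 | 192 264 301 | 198 266 299 | 204 271 294 | 210 275 290 | 216 274 290 | 222 274 290 | 228 275 291 | 234 275 291 | 240 0 0 | 246 0 0 | 252 0 0 | 258 0 0 |
```

View pics/w2.png

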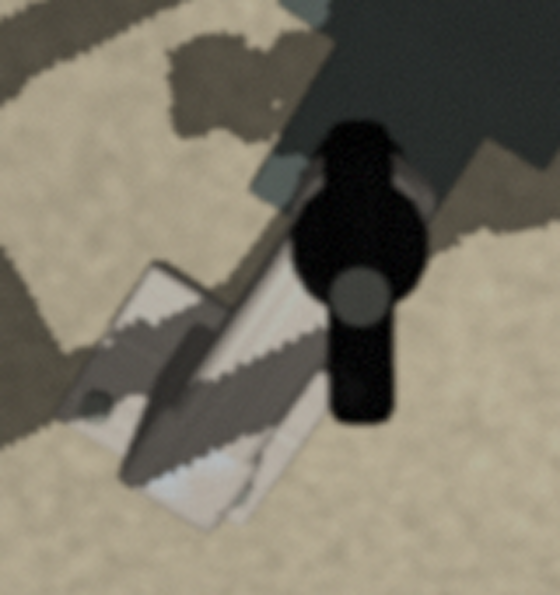

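Run:
```python
from h import *
import pickle
c,im=pickle.load(open('w2.pkl','rb'))
f=lambda x,y,z:onz(c,180+x/3.5,120+y/3.5,z)
print('cam',c['xyz']);print('dot',f(360,297,.128))
a=onz(c,282.2,212,.128);b=onz(c,283,237,.128);e=f(361,422,.128);t=onz(c,282,155.,.128)
an=lambda d:np.degrees(np.arctan2(d[1],d[0]))
print('bar',an(a-b),'near end',e,'far',t,'mid',(e+t)/2,np.linalg.norm(e-t),an(t-e))
for p,q,z in(((125,470),(293,255),.079),((240,525),(325,385),.005),((62,412),(155,262),.005),((215,530),(328,375),.079)):
    P,Q=f(*p,z),f(*q,z);print(an(Q-P),P,Q)
# other clamp-arm yaw check in top by line detection
t=cv2.imread('pics/top0.png');ct=calibration('top')
for l in cv2.createLineSegmentDetector().detect(cv2.cvtColor(t[225:310,360:430],6))[0][:,0]:
    p=np.array([360,225,360,225])+l
    if np.hypot(p[0]-p[2],p[1]-p[3])>14:
        print(p.round(1),*[(an(onz(ct,*p[2:],z)-onz(ct,*p[:2],z)).round(2)) for z in(.005,.079)])
for l in cv2.createLineSegmentDetector().detect(cv2.cvtColor(im[180:290,180:300],6))[0][:,0]:
    p=np.array([180,180,180,180])+l
    if np.hypot(p[0]-p[2],p[1]-p[3])>14:
        print('w',p.round(1),*[(an(onz(c,*p[2:],z)-onz(c,*p[:2],z)).round(2)) for z in(.005,.079)])
```

```text
cam [ 0.62480305 -0.16240577  0.37299966]
dot [ 0.56151371 -0.21018919  0.128     ]
bar 37.998307064837434 near end [ 0.53961579 -0.22653214  0.128     ] far [ 0.58960044 -0.18884244  0.128     ] mid [ 0.56460811 -0.20768729  0.128     ] 0.06260175579009702 37.01722313410225
-1.2686788454838909 [ 0.47670921 -0.19902683  0.079     ] [ 0.54789807 -0.2006034   0.079     ]
6.461772942166041 [ 0.44489724 -0.24865251  0.005     ] [ 0.5002912 -0.2423786  0.005    ]
3.394692574612258 [ 0.44456675 -0.18158553  0.005     ] [ 0.50235919 -0.1781574   0.005     ]
1.7652215243642884 [ 0.47609512 -0.22693984  0.079     ] [ 0.52791602 -0.22534279  0.079     ]
[418.1 225.6 426.  238.7] -143.91 -143.91
[383.2 282.  384.8 267.9] -1.47 -1.47
[409.3 285.6 384.4 283.8] 94.42 94.42
[396.5 236.9 396.2 268.2] -175.74 -175.74
[379.9 246.9 380.1 225.6] 4.93 4.93
[384.2 268.  385.5 250.5] 1.01 1.01
[374.3 266.9 373.4 288.1] -176.89 -176.89
[387.4 249.3 386.3 233. ] 9.11 9.11
[370.3 294.4 371.7 269.4] 2.34 2.34
[376.8 296.7 406.8 299.9] -87.42 -87.42
[392.4 266.9 393.2 251.9] 1.89 1.89
[382.8 225.6 382.2 245.6] -176.17 -176.17
w [272.8 224.3 273.3 208.1] 34.24 34.24
w [292.  206.9 291.9 236.9] -143.38 -143.38
w [272.1 208.5 261.4 193.5] 69.78 69.78
w [211.5 256.  232.2 212.7] 9.94 9.94
w [259.7 239.8 218.4 258.5] 152.14 152.14
w [235.4 203.5 223.  195.8] 92.44 92.44
w [240.  228.1 272.  212.1] -25.93 -25.93
w [209.9 238.3 190.7 241.1] 134.9 134.9
w [269.5 226.6 260.1 240.7] -175.98 -175.98
w [225.3 192.3 238.5 201.3] -89.81 -89.81
w [261.4 190.8 234.9 228.2] -178.76 -178.76
w [245.4 198.2 258.5 181.7] -2.24 -2.24
w [180.9 189.9 197.1 219.8] -120.19 -120.19
w [257.8 243.7 250.  262.9] -165.31 -165.31
w [212.5 206.4 222.3 193.5] -1.99 -1.99
w [239.2 269.2 250.9 254.6] -0.79 -0.79
w [234.6 230.8 219.3 245.5] 171.12 171.12
w [223.1 260.6 235.5 268.3] -89.38 -89.38
w [255.9 258.3 270.3 237.9] 2.74 2.74
```

Emit:
apply_moves(
  steps=[0.5,-0.2,0,0.4,0.5,-0.2,-3,0.4,0.5,-0.2,-6,0.4,0.5,-0.2,-8.5,0.4,0.5,-0.2,-9.8,0.4,0.5,-0.2,-9.8,0.4,0.5,-0.2,-9.8,0.4,0.5,-0.2,-9.8,0.4],
)

```text
clock: 2.92
position: [0.563, -0.2092, 0.099]
ee_rot: [0.001, 0.948, 0.317, 0.001]
contact_force: [0.2, 0.7, 0.4]
width: 0.0851
gripper_force: 0.0
```

Run:
```python
from h import *
s=get_state();c=calibration('wrist');im=get_image('wrist')[:,:,::-1].copy()
print(s['clock'],s['position'],np.degrees(np.arctan2(*rot(s['ee_rot'])[:2,1][::-1])),s['qd'].round(3),s['contact_force'])
cv2.imwrite('pics/w3.png',im);import pickle;pickle.dump((c,im),open('w3.pkl','wb'))
```

```text
2.9167 [ 0.56297888 -0.20920125  0.09895674] -53.043961397147505 [-0.008 -0.008 -0.016 -0.001 -0.002  0.   ] [0.22793323 0.69626764 0.38107224]
```

View pics/w3.png

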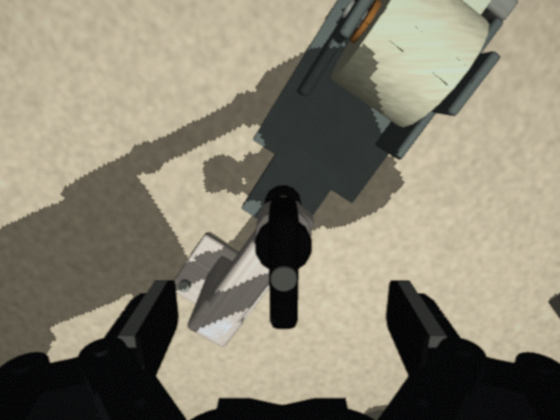

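The bar (column ~284, rows 190–328) is midway between the fingers (inner edges at columns 177 and 388) and parallel to them. Closing.

Run:
```python
from h import *
import pickle
c,im=pickle.load(open('w3.pkl','rb'))
print(onz(c,284,278,.128), onz(c,284.3,278,.128))
a,b=onz(c,284,188,.128),onz(c,284.6,328,.128);print(a,b,np.degrees(np.arctan2(*(a-b)[:2][::-1])))
```

```text
[ 0.5618387  -0.20997779  0.128     ] [ 0.56192189 -0.21008848  0.128     ]
[ 0.59611156 -0.1840616   0.128     ] [ 0.54022964 -0.22668304  0.128     ] 37.33295983328665
```

Emit:
apply_moves(
  steps=[0,0,0,0,0,0,0,0,0,0,0,0,0,0,0,0,0,0,0,0,0,0,0,0,0,0,0,0,0,0,0,0],
  jaw=255,
  newtons=60,
)

```text
clock: 3.63
position: [0.5621, -0.2096, 0.0974]
ee_rot: [-0.0, 0.949, 0.316, -0.0]
contact_force: [0.1, 0.2, 0.6]
width: -0.0001
gripper_force: 0.0
```

Run:
```python
from h import *
c=calibration('wrist');im=get_image('wrist')[:,:,::-1].copy()
s=get_state();print(s['position'],s['width'],s['gripper_force'],s['contact_force'],s['moment'])
cv2.imwrite('pics/w4.png',im)
for z in(0,.019,.031):print(proj(c,s['position']+[0,0,z]))
c=calibration('side');im=get_image('side')[:,:,::-1];cv2.imwrite('pics/s4.png',cv2.resize(im[80:260,220:440],None,fx=3,fy=3))
```

```text
[ 0.56207278 -0.20967911  0.09745865] 0.00021300019908592434 0.0 [-0.39019692  0.35208704  0.88877835] [0.03709928 0.07963997 0.06103933]
[283.68965003 248.87768087]
[283.87150992 265.32807954]
[284.00663073 277.55062738]
```

View pics/w4.png

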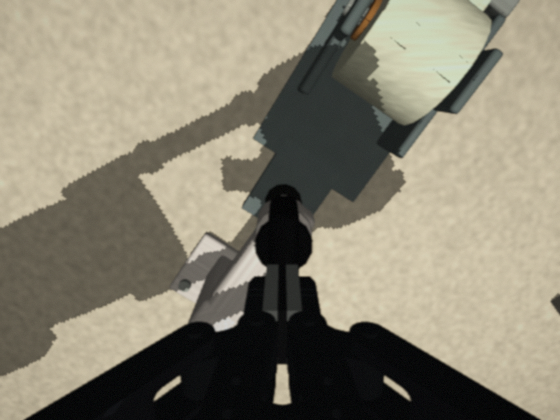

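View pics/s4.png

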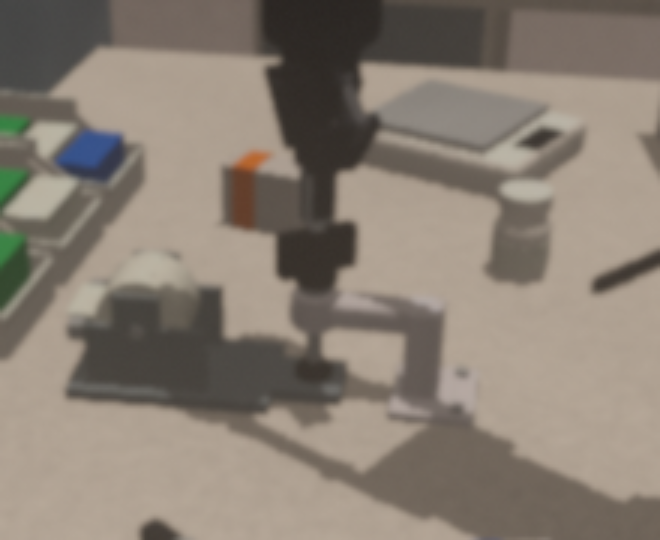

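Run:
```python
from h import *
c=calibration('side');p=np.array([.562,-.2097,0])
for z in(.079,.094,.0975,.128,.17,.2):print(z,((proj(c,p+[0,0,z])-[220,80])*3).round())
s=get_state();print(s['qpos'])
w=calibration('wrist');d=np.array([np.cos(.643),np.sin(.643),0])
for z in(.0975,.128,.14):print(z,proj(w,p+.011*d+[0,0,z]).round(),proj(w,p-.011*d+[0,0,z]).round())
```

```text
0.079 [316. 290.]
0.094 [317. 271.]
0.0975 [317. 266.]
0.128 [317. 226.]
0.17 [319. 168.]
0.2 [320. 125.]
[-4.72942444e-01  3.80788269e-01  1.60105977e+00 -5.21036642e-05
  1.15979619e+00  4.54269545e-01]
0.0975 [284. 230.] [284. 267.]
0.128 [284. 255.] [284. 298.]
0.14 [284. 268.] [284. 313.]
```

The fingers shut fully without touching anything. In both views the shut tips sit just above the bar: in the wrist view the pad front edges are at row ~263, and in the side crop the tips end at row ~225. That puts the real tips at about z 0.13, so they are roughly 35 mm short of the reported TCP. I'll open, go 3.5 cm lower while watching the force, and check again.

Emit:
apply_moves(
  steps=[0,0,0,0,0,0,0,0,0,0,0,0,0,0,0,0,0,0,0,0,0,0,0,0,0,0,0,0],
  jaw=0,
)

```text
clock: 4.32
position: [0.5621, -0.2097, 0.0975]
ee_rot: [0.0, 0.949, 0.316, -0.0]
contact_force: [0.7, -0.7, 0.1]
width: 0.0831
gripper_force: 0.0
```

Emit:
apply_moves(
  steps=[0,0,-0.7,0,0,0,-1.4,0,0,0,-2,0,0,0,-2,0],
)

```text
clock: 4.65
position: [0.5608, -0.209, 0.0755]
ee_rot: [-0.001, 0.949, 0.316, -0.001]
contact_force: [-0.2, -0.3, -0.4]
width: 0.0852
gripper_force: 0.0
```

Emit:
apply_moves(
  steps=[0,0,-0.5,0,0,0,-1,0,0,0,-1.5,0,0,0,-1.5,0],
)

```text
clock: 4.98
position: [0.5613, -0.2093, 0.0612]
ee_rot: [-0.001, 0.949, 0.316, -0.001]
contact_force: [-0.4, 0.6, 0.3]
width: 0.0851
gripper_force: 0.0
```

Emit:
apply_moves(
  steps=[0,0,0,0,0,0,0,0,0,0,0,0,0,0,0,0,0,0,0,0,0,0,0,0,0,0,0,0],
  jaw=255,
  newtons=40,
)

```text
clock: 5.57
position: [0.5627, -0.2103, 0.0629]
ee_rot: [0.001, 0.949, 0.316, 0.0]
contact_force: [1.8, -2.0, -0.4]
width: 0.0134
gripper_force: 44.6
```

Run:
```python
from h import *
c=calibration('wrist');im=get_image('wrist')[:,:,::-1].copy()
s=get_state();print(s['position'],s['width'],s['gripper_force'],s['contact_force'],s['moment'],np.degrees(np.arctan2(*rot(s['ee_rot'])[:2,1][::-1])))
cv2.imwrite('pics/w5.png',im)
```

```text
[ 0.56270567 -0.21029903  0.06292137] 0.013111209194677344 44.6403694152832 [ 0.4691602  -1.50650451  1.23364426] [-0.20176282 -0.05195585  0.12659174] -53.10174045906865
```

View pics/w5.png

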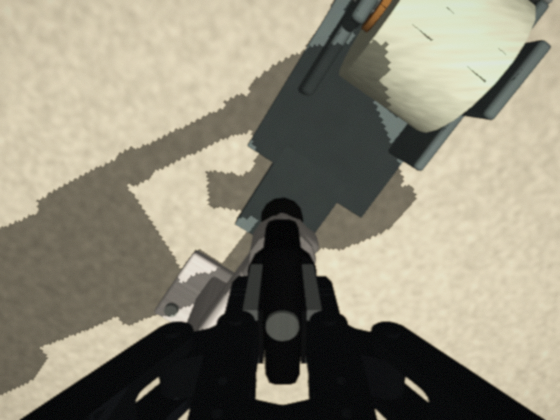

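The bar is gripped: opening 13.5 mm, bar seen between the pads at (282,326). Bar direction is 36.9°, so the turn needed is -(36.9-2.3+45) ≈ -79.5°. I'll do the first half and check the loads.

Emit:
apply_moves(
  steps=[0,0,0,-5,0,0,0,-10,0,0,0,-15,0,0,0,-20,0,0,0,-25,0,0,0,-30,0,0,0,-34.5,0,0,0,-34.5],
  newtons=60,
)

```text
clock: 6.28
position: [0.5628, -0.2105, 0.063]
ee_rot: [0.001, 1.0, 0.02, 0.001]
contact_force: [0.9, -3.0, 1.8]
width: 0.0133
gripper_force: 61.1
```

Run:
```python
from h import *
c=calibration('top');im=get_image('top')[:,:,::-1].copy()
w=get_image('wrist')[:,:,::-1].copy()
s=get_state();print(s['position'],s['width'],s['gripper_force'],s['contact_force'],s['moment'],np.degrees(np.arctan2(*rot(s['ee_rot'])[:2,1][::-1])))
cv2.imwrite('pics/m6.png',w)
```

```text
[ 0.5627954  -0.21047604  0.06294039] 0.01310007354508287 61.07213258743286 [ 0.73352133 -2.50906446  1.87737181] [-0.39407247 -0.14538626 -0.09171416] -87.52662968603337
```

View pics/m6.png

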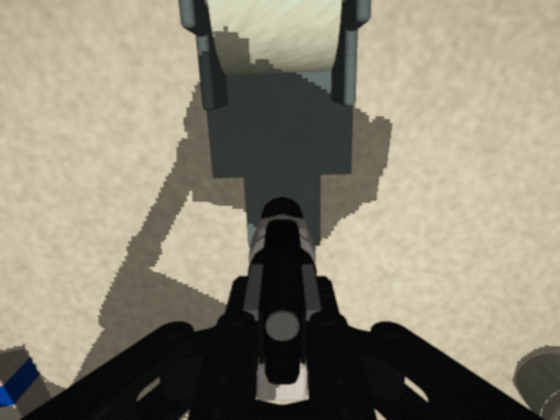

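The bar is now in line with the arm: the arm segment below it spans columns 257–308, symmetric about the bar at 282. Adding exactly 45°.

Emit:
apply_moves(
  steps=[0,0,0,-6,0,0,0,-12,0,0,0,-18,0,0,0,-24,0,0,0,-30,0,0,0,-36,0,0,0,-41,0,0,0,-45],
)

```text
clock: 7.05
position: [0.5627, -0.2108, 0.063]
ee_rot: [0.001, 0.931, -0.364, 0.001]
contact_force: [1.5, -3.8, 1.4]
width: 0.0128
gripper_force: 61.2
```

Emit:
apply_moves(
  steps=[0,0,0,0,0,0,0,0,0,0,0,0,0,0,0,0],
)

```text
clock: 7.38
position: [0.5627, -0.2107, 0.063]
ee_rot: [0.001, 0.932, -0.362, 0.001]
contact_force: [1.8, -5.9, 2.1]
width: 0.0136
gripper_force: 61.2
```

Run:
```python
from h import *
s=get_state();print(s['position'],s['width'],s['gripper_force'],s['contact_force'],s['moment'],np.degrees(np.arctan2(*rot(s['ee_rot'])[:2,1][::-1])))
```

```text
[ 0.56268803 -0.21071348  0.06295682] 0.013599236836181852 61.20179057121277 [ 1.81846401 -5.86567846  2.07311636] [-0.75870003 -0.19402206 -0.01259318] -132.48695731104064
```

Turned to -132.5°, exactly 45° past the in-line position. Now I'll release, lift and retreat.

Emit:
apply_moves(
  steps=[0,0,0,0,0,0,0,0,0,0,0,0,0,0,0,0,0,0,0,0,0,0,0,0,0,0,0,0,0,0,0,0],
  jaw=0,
)

```text
clock: 8.05
position: [0.5621, -0.2095, 0.0625]
ee_rot: [-0.0, 0.932, -0.363, -0.0]
contact_force: [-0.6, -0.2, -0.1]
width: 0.0856
gripper_force: 0.0
```

Emit:
apply_moves(
  steps=[0,0,2,0,0,0,5,0,0,0,8,0,0,0,11,0,0,0,14,0,-3,0,16,0,-6,0,16,0,-9,0,16,0],
)

```text
clock: 8.72
position: [0.4722, -0.21, 0.2242]
ee_rot: [0.0, 0.932, -0.363, 0.002]
contact_force: [-0.4, -0.3, 0.7]
width: 0.0858
gripper_force: 0.0
```

Emit:
apply_moves(
  steps=[-3,3,0,0,-6,6,0,0,-9,9,0,0,-12,12,0,0,-12,15,0,0,-12,18,0,0,-12,18,0,0,-12,18,0,0],
)

```text
clock: 9.38
position: [0.3518, -0.0286, 0.2229]
ee_rot: [0.0, 0.932, -0.362, 0.001]
contact_force: [-0.3, 0.5, -0.1]
width: 0.0852
gripper_force: 0.0
```

Run:
```python
from h import *
c=calibration('top');im=get_image('top')[:,:,::-1].copy();t=cv2.imread('pics/top0.png')
print(get_state()['clock'])
a=np.hstack([x[120:310,350:450] for x in(t,im)]);cv2.imwrite('pics/end.png',cv2.resize(a,None,fx=3,fy=3,interpolation=2))
```

```text
9.4333
```

View pics/end.png

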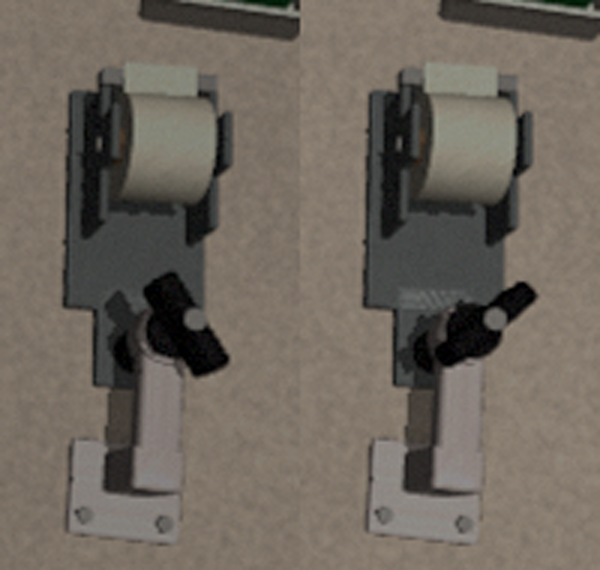

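Before and after side by side: the dispenser is unmoved and the bar lies on the clockwise side of the arm. One numeric check of the bar's direction, then sign-off.

Run:
```python
from h import *
c=calibration('top')
g=lambda x,y:onz(c,350+(x-300)/3,120+y/3,.128)
for a,b in(((497,345),(536,300)),((478,306),(518,284)),((448,360),(530,293))):
    d=(g(*b)-g(*a));print(np.degrees(np.arctan2(d[1],d[0])))
im=get_image('top')
for l in cv2.createLineSegmentDetector().detect(cv2.cvtColor(im[205:250,385:440],7))[0][:,0]:
    p=l+np.array([385,205,385,205])
    if np.hypot(p[0]-p[2],p[1]-p[3])>8:
        d=onz(c,*p[2:],.128)-onz(c,*p[:2],.128);print(p.round(),np.degrees(np.arctan2(d[1],d[0])))
```

```text
-34.433994647342786
-53.13794044604311
-43.443372539140924
[415. 236. 396. 243.] 116.53684602337036
[412. 220. 422. 214.] -50.12352183553122
[429. 219. 418. 228.] 140.2822135039395
[399. 227. 402. 218.] -16.55287101789178
[386. 223. 399. 223.] -79.41033691198143
[386. 236. 388. 226.] -3.880102157137415
[403. 216. 386. 216.] 100.93102770464512
```

The bar is at about -43° in the world, as intended (-42.5°).

```bash
python3 -c "
from rig import *
print(sign_off())"
```

```text
the job is handed in; nothing more can be done
None
```

The dispenser's clamp is tightened 45° past first touch (bar at about -43° in the world, arm at about 2°); the dispenser did not visibly move, the other clamp was not touched, and the job was handed in at about 9.5 s.

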